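# Regrip a tile and centre it on the banding-wheel bridge

### The job

From the drying rack take the tile whose outline matches the wooden pattern lying beside the rack, stand it square end down on the sloping rest and let go, so that you can take it again by its long edges. Then set it face flat on the bridge of the banding wheel between the two stops, its square end home against the fixed stop and its other end held by the sprung stop, centred across the bar so that it overhangs equally on both sides, and let go. Leave the other tiles and the studio things where they are.

Things in the scene. Friction and masses are not known exactly. Their poses are not given: they have to be found in the camera images.
- rack: Fixed wooden rack 210 x 100 mm (x, y), board 12 mm thick. Three grooves at x = -70, 0, +70 mm, 15 mm wide, 22 mm deep, each hold a tile upright, faces to rack +-x, underside 12 mm above the table. A 7 mm dowel 92 mm high at y = +-39 mm on both sides of each groove: a tile there can only be pinched by its faces, at the top. Origin: centre of the underside; z up.
- pattern: Fixed flat plywood pattern, 66 x 110 x 5 mm, lying beside the rack: a 66 mm wide outline with one end square and the other end (towards its +y) a half circle of 33 mm radius. It has the same outline as tile_round. Origin on its underside, midway along it.
- tile_round: The tile that matches the pattern: loose white ceramic, 12 mm thick (own x), 66 wide (y), 110 long (z), about 0.17 kg; starts upright in a rack groove, z up. The end at z = 0 is square; the long edges are straight to z = 77 mm, then a half circle of 33 mm radius to z = 110. Both faces alike. Origin: middle of the square end.
- tile_round_mid (a point): Middle of tile_round: own (0, 0, 55 mm), at half its thickness. Axes as tile_round.
- tile_gable: Loose tile of the same size and material whose upper end is a 90 degree gable point. Not wanted. Origin and axes as for tile_round.
- tile_square: Loose tile of the same size and material, a plain rectangle. Not wanted. Origin and axes as for tile_round.
- rest: Fixed dark wooden sloping rest. Board 40 mm wide (y = +-20), 8 mm thick, reaching 66 mm uphill from the corner at its ledge; ledge 40 mm wide, 8 mm thick, standing 16 mm out from the board. A tile stood on the ledge leans on the board, overhangs it 13 mm each side and 44 mm at its upper end. Foot 120 x 56 x 10 mm. Origin: under the foot; axes as point rest_foot.
- rest_foot (a point): Inner corner where the rest's sloping board meets its ledge, on the middle line, 24 mm above the table. x points horizontally to the uphill side, y along the ledge, z straight up. The board rises at 50 degrees from horizontal: uphill = (cos50, 0, sin50), outward normal = (-sin50, 0, cos50).
- wheel: Banding wheel, fixed, does not turn: steel disc 230 mm across, its top 50 mm above the table. On it the bridge, an aluminium bar 50 mm wide (y), 30 mm high, with a fixed stop at the -x end and a sprung one at the +x end. Origin: under the centre; z up.
- bridge_mid (a point): Centre of the bridge, on top of its bar, 80 mm above the table. x along the bar from fixed to sprung stop, z up. Fixed stop: inner face at x = -55 mm, 50 mm wide, 9 mm high. Sprung stop: inner face at x = +49 mm when free, 40 mm wide, 9 mm high, plain upright face. A tile home against the fixed stop and centred has its middle at x = y = 0, its underside at z = 0, and overhangs the bar 8 mm each side.
- stop (a joint): Travel of the sprung stop away from the fixed stop, m: 0 free, 0.020 at most, 0.006 with a tile home. Pushes back with 3.5 N at 0 and 0.35 N more per mm. The free gap of 104 mm is 6 mm less than the tile: its round end must push the sprung stop back while its square end is held up, then that end is let down inside the fixed stop.
- tub: Bystander: open white glaze tub, 90 mm across, 70 mm high.
- jar: Bystander: jar, 60 mm across, 60 mm high.
- brush: Bystander: brush lying on the table beyond the work.
Not all that is in view belongs to the job. Leave any blue look-alike of the tile_round alone. Several things have the shape of the wheel; the one meant has the colours described above.

How it is judged:
By the outcome, as a careful person would: the job done as asked, in the order asked, and still so for the second after the job is handed in, with the robot touching nothing.
It also fails if it takes over 70 s, if anything falls off the work surface, if the arm or the gripper's body presses on something with over 40 N, if the wrist force passes 120 N, or if a joint passes its speed limit or range.

### The arm

A 7-joint arm with a two-finger parallel gripper is mounted at the origin on the work surface. World frame = base frame: x ahead of the robot, y to its left, z up, the work surface at z = 0. Lengths are in m, angles in rad, forces in N, time in s.
With the tool pointing down it reaches from about 0.425 to 0.8 m from the base axis. Payload 8.3 kg.
Tool frame: the origin (TCP) lies at the centre of the arm's flange, where the gripper is bolted on; the fingertips stand 173 mm ahead of it and the grasp point (between the pads) lies 155 mm ahead of it; z points along the fingers, y is the line along which they close (so a half turn about z gives the same grasp; the last joint's range is limited). The gripper opens to 85 mm and grips with 20 to 120 N. Pads are 22 mm wide; open, the fingers measure 114 mm over their backs; the gripper's body (76 mm by 85 mm) begins 54 mm behind the grasp point. The pads swing forward as they close: fully open they stand 13 mm farther back than shut.
Start: joints at [1.05, 0.383, 0.016, 1.37, -0.006, 1.388, -0.046], TCP at [0.276, -0.561, 0.405] pointing down, gripper open.
Joint ranges: [-2.95, 2.95], [-0.25, 2.06], [-1.52, 1.56], [0.18, 2.33], [-1.44, 4.58], [0.02, 2.06], [-3.01, 3.01]. Speed limits (rad/s): [2.39, 2.39, 3.01, 3.01, 3.14, 3.14, 3.14].

### API

Orientations are given as a rotation vector (axis times angle).
In Python, from bench import state, capture, finish_job gives the robot as it stands.
- The arm moves only by the shell command python3 -m creep 'ROWS' [FORCE]. ROWS is JSON, a list of rows, each a list of 7 numbers: the turn, a rotation vector about the tool's x, y, z in degrees, then the shift along the tool's x, y, z in units of 30 mm (1.0 is 30 mm), then the gripper's target within -1 to 1 (shut at 1, half-way at 0, fully open at -1). In form: [[wx, wy, wz, dx, dy, dz, jaw], ...]. A call has 1 to 5 rows; each row shifts and turns the commanded pose from where the row before left it, along the tool's axes as they then stand; what a row does not reach is not made up. A row lasts 1/12 s, in which the tool goes at most 41.7 mm and 7.16 degrees, less where a joint would pass 70% of its speed; a pose out of reach is approached as far as the arm can. A call is refused whole if a number of a shift passes 1 or a number of a turn 7.16, either way. A call with a gripper value outside its range is refused whole. The fingers move at their own pace and stop on an object; FORCE is the grip in N (left out, the last holds). Time passes only in rows, so rows that do not move let the fingers close. It gives the time, the measured TCP pose, the force, the opening and the grip force at its end, in the units of the state.
- state(): the state, without advancing time (a new reading comes with each control period).
- capture(name): name is "side" or "top"; returns a dict with "color" (480x640x3 uint8, red, green, blue), "fx", "fy", "cx", "cy" (pixels), "position" and "orientation" of the camera in the world. Camera axes: x right, y down, z forward; pixel columns grow to the right and rows downward; lengths in m; the calibration is good to about 2 mm. A picture is of the moment at which its call begins. There is no depth.
- finish_job(): hands the job in; it is judged then, once.
The state is a dict: "t": time; "joint_positions": joint angles; "qvel": joint speeds; "joint_torque": joint torques, N m; "ee_pos": TCP position; "tool_rot": TCP orientation; "ft_force": force on the tool from outside, world axes, zero at the start; "torque": the same for the moment, N m; "finger_gap": opening from 0.0 (shut) to 1.0 (fully open); "grasp_force": force on a finger pad.
Only numpy, scipy, OpenCV 4.12 (cv2) and the standard library are available. Lean on these libraries where they do the work, as an engineer would, in place of code of your own. Each camera call takes 0.05 s, during which the arm holds its last target. There are 200 camera calls.

## Working session

There is one attempt and no reset: what is moved stays moved. The work goes in short steps, Python scripts to look and compute and a shell command to move; the robot and the scene stay as the last step left them, time stands still between calls to the robot, and variables do not carry over. Pictures are saved under pics/ and viewed, at most 10 in all, crops included, and the job is handed in when it is done.

```bash
mkdir -p pics; ls; cat > h.py <<'E'
import numpy as np, cv2
from bench import state, capture, finish_job
from scipy.spatial.transform import Rotation as R
def camR(c):
    o=np.array(c["orientation"],float)
    if o.shape==(3,3): return o
    if o.size==3: return R.from_rotvec(o).as_matrix()
    return R.from_quat(o).as_matrix()
def ray(c,u,v):
    d=camR(c)@np.array([(u-c["cx"])/c["fx"],(v-c["cy"])/c["fy"],1.0]); return np.array(c["position"],float),d
def onz(c,u,v,z):
    p,d=ray(c,u,v); return p+d*(z-p[2])/d[2]
def proj(c,P):
    q=camR(c).T@(np.array(P,float)-np.array(c["position"])); return c["fx"]*q[0]/q[2]+c["cx"],c["fy"]*q[1]/q[2]+c["cy"]
def tri(c1,a,c2,b):
    p,d=ray(c1,*a);q,e=ray(c2,*b)
    s=np.linalg.lstsq(np.stack([d,-e],1),q-p,rcond=None)[0]
    A=p+s[0]*d;B=q+s[1]*e
    return (A+B)/2,np.linalg.norm(A-B)
def save(c,n): cv2.imwrite("pics/"+n,cv2.cvtColor(c["color"],cv2.COLOR_RGB2BGR))
E
python3 - <<'E'
from h import *
for n in("top","side"):
    c=capture(n); save(c,n+"0.png"); print({k:v for k,v in c.items() if k!="color"})
    np.savez(n+"0.npz",**c)
    print(camR(c).round(3).tolist())
print(state())
E
```

```text
pics
{'fx': 448.50297984848225, 'fy': 448.50297984848225, 'cx': 312.12258111145974, 'cy': 242.89490832354278, 'position': array([ 0.39906226, -0.14866696,  1.08946811]), 'orientation': array([-2.10976192,  2.15176693, -0.1466227 ])}
[[-0.018, -0.988, 0.156], [-1.0, 0.021, 0.018], [-0.021, -0.156, -0.988]]
{'fx': 464.9905810590471, 'fy': 464.9905810590471, 'cx': 309.7901150964507, 'cy': 240.32806048786318, 'position': array([0.1821045 , 0.57083577, 1.01951519]), 'orientation': array([-0.72324267,  2.70700589, -0.99508477])}
[[-0.868, -0.384, 0.314], [-0.496, 0.66, -0.564], [0.009, -0.646, -0.763]]
{'t': 0.1, 'joint_positions': array([ 1.0500942 ,  0.38413598,  0.01637753,  1.37102085, -0.00630212,
        1.38821116, -0.04650251]), 'qvel': array([ 0.00012663, -0.00111574,  0.00196517, -0.00207003, -0.00156694,
        0.00130291, -0.00145907]), 'joint_torque': array([ 3.13605262e-03, -6.29136086e+01,  8.47704560e-01, -3.72756922e+01,
        1.69312715e-02,  1.04186332e-02, -5.73914258e-05]), 'ee_pos': array([ 0.27620868, -0.560492  ,  0.40380269]), 'tool_rot': array([-3.05799529e+00, -7.12559534e-01,  6.48999761e-04]), 'ft_force': array([-0.51309971, -0.70910373, -0.58938178]), 'torque': array([-0.03467589,  0.00624652,  0.02504434]), 'grasp_force': 0.0, 'finger_gap': 0.9995638737800642}
```

View pics/top0.png

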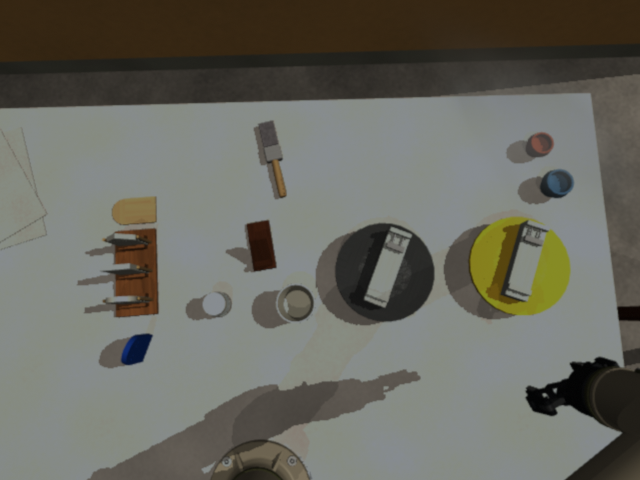

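View pics/side0.png

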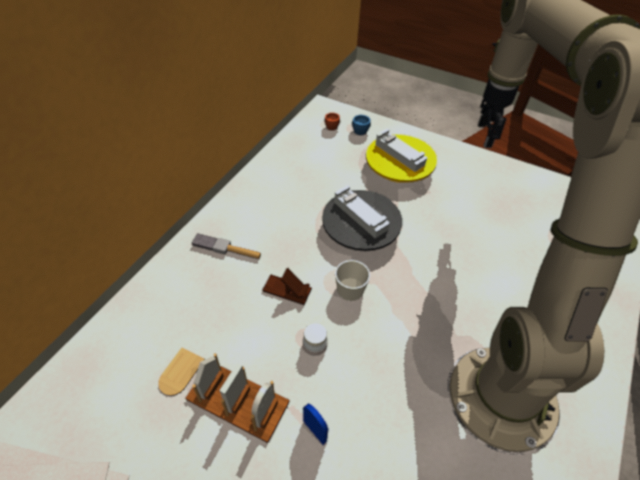

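The top view shows the rack at about (135,272) with three tiles, the pattern at (135,210), the rest at (261,246) and the steel wheel at (385,271). The yellow wheel at (520,265) and the blue tile at (137,349) are decoys. I'll zoom in on the rack, the rest and the bridge.

```bash
python3 - <<'E'
from h import *
t=cv2.imread("pics/top0.png");s=cv2.imread("pics/side0.png")
def cr(im,x,y,w,h,k): return cv2.resize(im[y:y+h,x:x+w],(w*k,h*k),interpolation=cv2.INTER_CUBIC)
a=cr(s,150,340,160,120,5)  # 800x600
cv2.imwrite("pics/c1.png",a)
b=np.hstack([cr(t,330,215,100,100,4),cr(s,310,170,100,100,4)])
d=np.hstack([cr(t,225,200,100,50+0,4),cr(s,245,260,100,50,4)])
d=np.hstack([cr(t,90,220,100,50,4)*0+cr(t,235,210,50,25,8)*0+cr(t,90,190,100,50,4)*0+cr(t,225,215,100,50,4),cr(s,245,260,100,50,4)])
cv2.imwrite("pics/c2.png",np.vstack([b,d]))
E
```

```text
(no output)
```

View pics/c1.png

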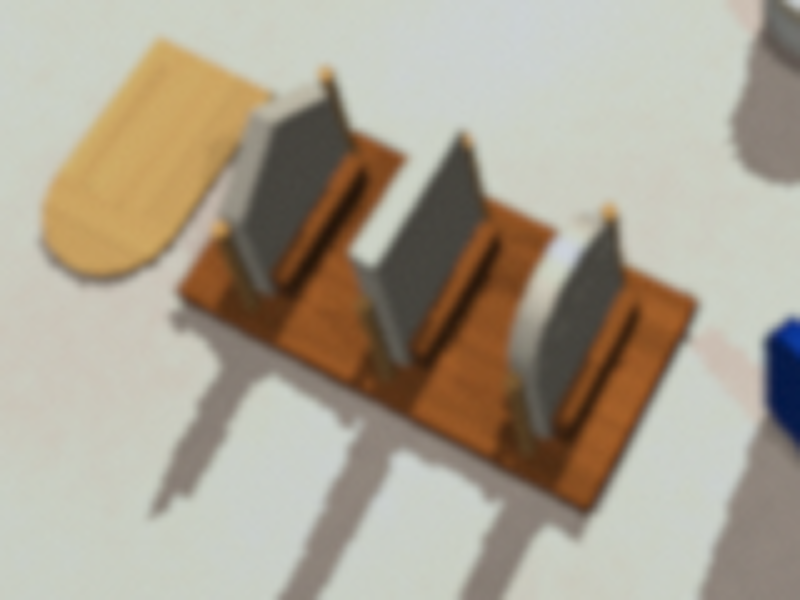

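View pics/c2.png

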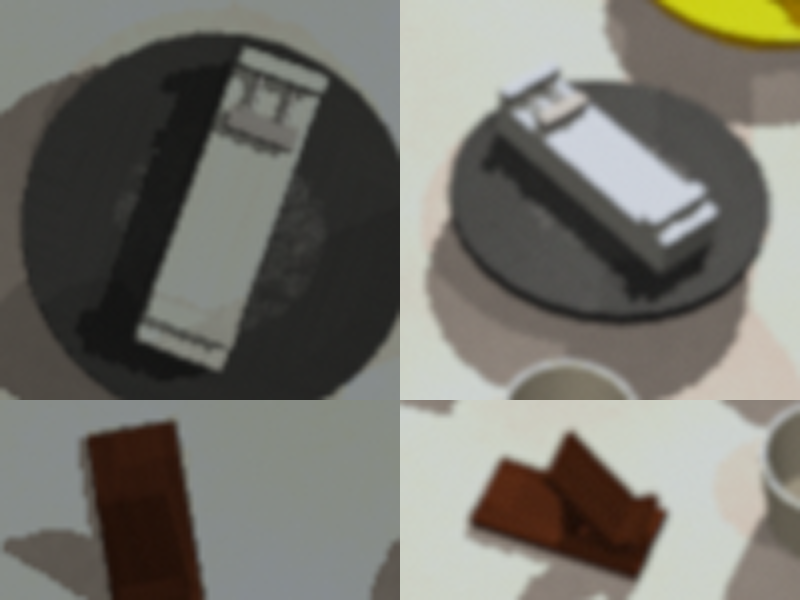

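Crops: the round tile is the third one, nearest the robot, with its top at about side pixel (265,386). The sprung stop is at the far end of the black wheel's bar, and the rest rises away from the robot. Next I'll measure these with masks.

```bash
cat > meas.py <<'E'
from h import *
T=dict(np.load("top0.npz"));S=dict(np.load("side0.npz"))
def hsv(c): return cv2.cvtColor(c["color"],cv2.COLOR_RGB2HSV)
def blob(m,box,c=None):
    k=np.zeros(m.shape,np.uint8);x,y,w,h=box;k[y:y+h,x:x+w]=m[y:y+h,x:x+w]
    k=cv2.morphologyEx(k.astype(np.uint8),cv2.MORPH_CLOSE,np.ones((3,3)))
    cs,_=cv2.findContours(k,cv2.RETR_EXTERNAL,cv2.CHAIN_APPROX_NONE)
    return max(cs,key=cv2.contourArea)[:,0,:].astype(float)
def rect(c,cnt,z):
    P=np.array([onz(c,u,v,z)[:2] for u,v in cnt]).astype(np.float32)*1000
    return cv2.minAreaRect(cv2.convexHull(P))
E
cat > m1.py <<'E'
from meas import *
print("cols",[hsv(T)[p[1],p[0]].tolist() for p in((135,260),(140,290),(255,232),(261,250),(385,275),(135,210),(352,270),(125,302),(122,270))])
print("cols",[hsv(S)[p[1],p[0]].tolist() for p in((222,407),(250,425),(272,290),(288,283),(360,212),(180,370),(340,230),(265,386),(270,395))])
E
python3 m1.py
```

```text
cols [[12, 178, 89], [12, 178, 90], [9, 194, 46], [9, 197, 35], [51, 13, 140], [20, 118, 134], [30, 12, 43], [30, 16, 47], [38, 23, 45]]
cols [[13, 184, 130], [12, 188, 92], [10, 196, 78], [10, 201, 57], [109, 16, 218], [19, 131, 204], [20, 10, 80], [32, 19, 205], [23, 33, 70]]
```

```bash
cat > m2.py <<'E'
from meas import *
o={}
for n,c,rb,eb,bb,pb in(("T",T,(105,222,60,100),(240,215,40,60),(355,218,65,95),(105,190,60,36)),("S",S,(180,340,120,110),(258,262,58,45),(328,182,70,60),(150,340,60,60))):
    h=hsv(c);br=(h[...,0]>=5)&(h[...,0]<=16)&(h[...,1]>145)
    k=blob(br,rb);print(n,"rack",rect(c,k,.012))
    e=blob(br,eb);print(n,"rest",rect(c,e,.010), cv2.approxPolyDP(cv2.convexHull(e.astype(np.int32)),2,True)[:,0].tolist())
    b=blob((h[...,1]<60)&(h[...,2]>(85 if n=="T" else 120)),bb);print(n,"bar z80",rect(c,b,.085),cv2.approxPolyDP(cv2.convexHull(b.astype(np.int32)),2,True)[:,0].tolist())
    y=(h[...,0]>=16)&(h[...,0]<=26)&(h[...,1]>85)
    p=blob(y,pb);print(n,"patt",rect(c,p,.005))
    d=blob((h[...,2]<(75 if n=="T" else 100))&(h[...,1]<60)|False,(bb[0]-25,bb[1]-5,110,110) if n=="T" else (318,180,90,72))
    P=np.array([onz(c,u,v,.05)[:2] for u,v in d]).astype(np.float32)*1000;print(n,"disc",cv2.minEnclosingCircle(P))
E
python3 m2.py
```

```text
T rack ((508.08526611328125, 299.7513732910156), (206.02578735351562, 97.69938659667969), 2.9015660285949707)
T rest ((567.0472412109375, -3.6750755310058594), (114.8001708984375, 51.097442626953125), 9.124662399291992) [[266, 221], [274, 266], [255, 269], [248, 225]]
T bar z80 ((512.4778442382812, -299.7913818359375), (145.73406982421875, 198.7554168701172), 88.70687866210938) [[419, 218], [419, 237], [385, 306], [366, 300], [355, 218]]
T patt ((661.65576171875, 315.262939453125), (65.15257263183594, 108.85619354248047), 3.5356130599975586)
T disc ((493.876708984375, -293.162109375), 116.23519134521484)
S rack ((507.7597961425781, 304.0773620605469), (205.92916870117188, 97.04476928710938), 3.6061577796936035)
S rest ((569.7697143554688, -16.64147186279297), (112.21322631835938, 83.49224853515625), 8.696428298950195) [[264, 288], [271, 276], [288, 270], [307, 285], [309, 290], [304, 301], [300, 302], [266, 291]]
S bar z80 ((524.4098510742188, -297.85101318359375), (134.28128051757812, 218.06051635742188), 47.254215240478516) [[328, 182], [366, 182], [389, 222], [375, 230], [328, 202]]
S patt ((662.687255859375, 317.70916748046875), (65.57525634765625, 109.63877868652344), 3.4537577629089355)
S disc ((495.3269958496094, -290.1780700683594), 121.99564361572266)
```

```bash
cat > m3.py <<'E'
from meas import *
for n,c in(("T",T),("S",S)):
    h=hsv(c);m=np.zeros(h.shape[:2],np.uint8)
    W=np.array([proj(c,[.4945+.108*np.cos(a),-.2917+.108*np.sin(a),.05]) for a in np.linspace(0,6.28,60)])
    # bar's footprint raised: allow far end to project outside disc
    cv2.fillPoly(m,[W.astype(np.int32)],1)
    b=blob((h[...,1]<60)&(h[...,2]>(85 if n=="T" else 150))&(m>0),(0,0,640,480))
    print(n,"bar",rect(c,b,.085),cv2.approxPolyDP(cv2.convexHull(b.astype(np.int32)),2,True)[:,0].tolist())
t=T["color"][...,::-1];s=S["color"][...,::-1]
f=lambda im,x,y,w,hh,k:cv2.convertScaleAbs(cv2.resize(im[y:y+hh,x:x+w],(w*k,hh*k),interpolation=cv2.INTER_CUBIC),alpha=2.0)
a=np.hstack([f(t,236,214,50,60,8),f(s,260,255,50,60,8)])
cv2.imwrite("pics/c3.png",a)
E
python3 m3.py
```

```text
T bar ((501.6531982421875, -299.20440673828125), (51.60428237915039, 177.19725036621094), 67.79219055175781) [[393, 227], [411, 236], [385, 306], [364, 298], [387, 235]]
S bar ((491.9962463378906, -292.9896240234375), (57.30687713623047, 158.3279571533203), 69.49359893798828) [[339, 198], [353, 192], [385, 216], [388, 223], [376, 230]]
```

View pics/c3.png

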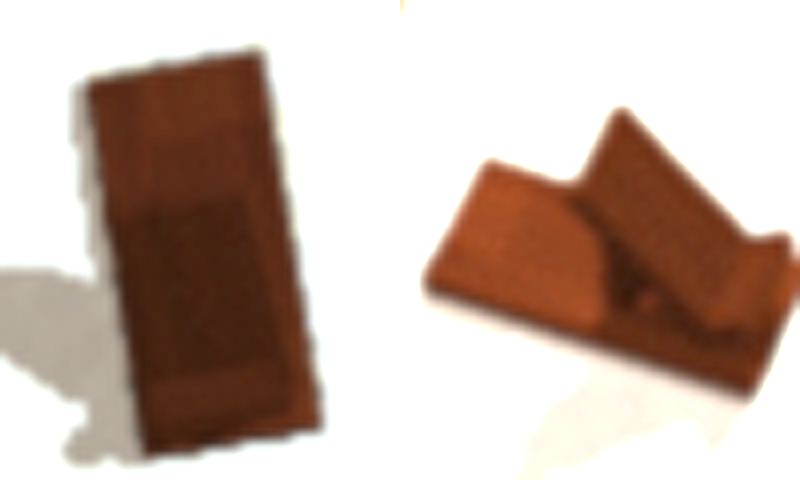

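The crops show the rest's sloping board clearly. Its upper right corner is at T(266.6,238.4) / S(287.8,268.8), and the ledge joint on the right is at T(271,259) / S(303,284). I'll triangulate these and the bar edges.

```bash
cat > m4.py <<'E'
from meas import *
f=lambda x,y,ox,oy:((x+.5)/8-.5+ox,(y+.5)/8-.5+oy)
t=lambda x,y:f(x,y,236,214); s=lambda x,y:f(x-400,y,260,255)
for n,a,b in(("topR",t(247,193),s(622,108)),("topL",t(118,210),s(580,190)),("botR",t(280,362),s(748,236)),("botL",t(148,382),s(708,328)),
  ("footFarR",t(263,50),s(490,162)),("footNearL",t(145,455),s(750,398))):
    p,e=tri(T,a,S,b);print(n,(p*1000).round(1),round(e*1000,1))
print("T face z:",[ (onz(T,*t(*q),z)[:2]*1000).round(1).tolist() for q,z in(((247,193),.0746),((118,210),.0746),((280,362),.024),((148,382),.024))])
print("S face z:",[ (onz(S,*s(*q),z)[:2]*1000).round(1).tolist() for q,z in(((622,108),.0746),((580,190),.0746),((748,236),.024),((708,328),.024))])
# bar: edge lines by mask, each long side
for n,c in(("T",T),("S",S)):
    h=hsv(c);V=h[...,2].astype(float)
    for ang in (66,67,68,69,70):pass
    # sample across bar at stations; bar direction guess
    for yaw in (-21,):
        d=np.array([np.cos(np.radians(yaw)),np.sin(np.radians(yaw))]);q=np.array([-d[1],d[0]])
        o=np.array([.4945,-.292]);L=[];Rr=[];xs=np.arange(-.05,.036,.005)
        for x in xs:
            ys=np.arange(-.045,.045,.0005)
            P=np.array([proj(c,[*(o+d*x+q*y),.08]) for y in ys],np.float32)
            v=cv2.remap(V.astype(np.float32),P[:,0].copy(),P[:,1].copy(),cv2.INTER_LINEAR).ravel()
            th=(90 if n=="T" else 140);i=np.where(v>th)[0]
            L.append(ys[i[0]]*1000);Rr.append(ys[i[-1]]*1000)
        pl=np.polyfit(xs*1000,L,1);pr=np.polyfit(xs*1000,Rr,1)
        print(n,"edges y at 0, slope deg",pl[1].round(1),np.degrees(pl[0]).round(2),pr[1].round(1),np.degrees(pr[0]).round(2),np.round(L,0)[:3],np.round(Rr)[:3])
        xs=np.arange(-.09,.1,.002)
        for z in(.08,.089):
            v=[V[int(round(b)),int(round(a))] for a,b in (proj(c,[*(o+d*x),z]) for x in xs)]
            print(n,z,dict(zip((xs*1000).round().astype(int).tolist(),map(int,v))))
    dm=(V<(75 if n=="T" else 105))&(h[...,1]<60)
    k=blob(dm,(330,215,110,110) if n=="T" else (318,180,90,72))
    hu=cv2.convexHull(k.astype(np.float32))[:,0]
    P=np.array([onz(c,u,v,.05)[:2] for u,v in hu])*1000
    r=np.hypot(*(P-[494.5,-292]).T); print(n,[(int(np.degrees(np.arctan2(a[1]+292,a[0]-494.5))),int(b)) for a,b in zip(P,r)])
E
python3 m4.py
```

```text
topR [576.5 -24.2  66.8] 2.3
topL [570.6  12.3  70.8] 0.1
botR [532.6 -28.6  21.9] 2.3
botL [525.9  10.4  24.6] 0.1
footFarR [630.9 -22.    3.3] 0.6
footNearL [506.9  14.7   3.8] 1.8
T face z: [[574.0, -25.5], [569.9, 11.7], [531.2, -29.2], [526.0, 10.5]]
S face z: [[574.4, -19.1], [569.1, 14.5], [533.0, -27.0], [526.1, 10.0]]
T edges y at 0, slope deg -29.3 -1.56 20.9 -1.16 [-28. -28. -28.] [22. 22. 22.]
T 0.08 {-90: 22, -88: 21, -86: 20, -84: 21, -82: 35, -80: 80, -78: 121, -76: 130, -74: 133, -72: 125, -70: 102, -68: 77, -66: 103, -64: 103, -62: 136, -60: 140, -58: 140, -56: 140, -54: 136, -52: 133, -50: 133, -48: 137, -46: 140, -44: 140, -42: 140, -40: 140, -38: 140, -36: 140, -34: 140, -32: 140, -30: 140, -28: 140, -26: 140, -24: 140, -22: 140, -20: 140, -18: 141, -16: 140, -14: 140, -12: 140, -10: 140, -8: 141, -6: 140, -4: 140, -2: 140, 0: 140, 2: 139, 4: 140, 6: 140, 8: 140, 10: 140, 12: 140, 14: 140, 16: 139, 18: 139, 20: 140, 22: 140, 24: 140, 26: 139, 28: 140, 30: 139, 32: 140, 34: 140, 36: 140, 38: 139, 40: 140, 42: 138, 44: 118, 46: 118, 48: 87, 50: 72, 52: 85, 54: 106, 
[... 3065 characters left out ...]
9, 24: 219, 26: 219, 28: 219, 30: 219, 32: 220, 34: 220, 36: 209, 38: 209, 40: 190, 42: 153, 44: 115, 46: 92, 48: 99, 50: 99, 52: 168, 54: 168, 56: 184, 58: 198, 60: 200, 62: 190, 64: 193, 66: 193, 68: 189, 70: 189, 72: 152, 74: 155, 76: 155, 78: 110, 80: 110, 82: 103, 84: 87, 86: 98, 88: 142, 90: 172, 92: 172, 94: 214, 96: 214, 98: 215}
S [(-43, 120), (-82, 120), (-91, 120), (-101, 120), (-107, 119), (-109, 118), (-126, 113), (-133, 112), (-137, 112), (-143, 112), (-151, 112), (-161, 111), (-177, 113), (166, 118), (155, 121), (145, 121), (132, 123), (107, 123), (97, 123), (79, 122), (70, 121), (58, 119), (54, 118), (45, 117), (21, 110), (13, 110), (7, 111), (0, 111), (-23, 116), (-41, 121)]
```

```bash
cat > go.py <<'E'
from h import *
# scene estimates (m, deg)
TILE=np.array([.438,.298]);RYAW=3.2
REST=np.array([.529,-.009,.024]);SYAW=8.
BR=np.array([.4933,-.2955,.080]);BYAW=-22.2
def frame(yaw,tilt,ysign=1):
    """tool with y along frame y*(ysign) rotated by yaw; z down, tilted: tilt>0 = tool z leans to +x of yaw frame (forward)"""
    Z=R.from_euler('z',yaw,degrees=True)
    t=np.radians(tilt);z=Z.apply([np.sin(t),0,-np.cos(t)]);y=Z.apply([0,ysign,0]);x=np.cross(y,z)
    return R.from_matrix(np.stack([x,y,z],1))
def plan(p,Rt,back=.155):
    """p = wanted grasp point (back=.155) """
    s=state();Rc=R.from_rotvec(s["tool_rot"]);pt=np.array(p)-Rt.apply([0,0,back])
    w=np.degrees((Rc.inv()*Rt).as_rotvec());d=pt-s["ee_pos"]
    print("tcp",s["ee_pos"].round(4),"->",pt.round(4),"grasp now",(s["ee_pos"]+Rc.apply([0,0,.155])).round(4))
    print("turn deg",w.round(2),"shift in target axes /30mm",(Rt.inv().apply(d)/.03).round(2),"in present axes",(Rc.inv().apply(d)/.03).round(2))
    print("t",round(s["t"],2),"q",s["joint_positions"].round(2),"gap",round(s["finger_gap"],3),"F",s["ft_force"].round(1),"grip",round(s["grasp_force"],1))
E
python3 - <<'E'
from go import *
s=state();print(R.from_rotvec(s["tool_rot"]).as_matrix().round(3))
for k in(1,-1):plan([*TILE,.25],frame(RYAW+90,0,k))
E
```

```text
[[ 0.897  0.442 -0.001]
 [ 0.442 -0.897  0.002]
 [-0.    -0.002 -1.   ]]
tcp [ 0.2762 -0.5605  0.4038] -> [0.438 0.298 0.405] grasp now [ 0.2761 -0.5603  0.2488]
turn deg [-6.0000e-02  1.0000e-01  1.1303e+02] shift in target axes /30mm [-28.27  -6.98  -0.04] in present axes [ 17.49 -23.29  -0.  ]
t 0.1 q [ 1.05  0.38  0.02  1.37 -0.01  1.39 -0.05] gap 1.0 F [-0.5 -0.7 -0.6] grip 0.0
tcp [ 0.2762 -0.5605  0.4038] -> [0.438 0.298 0.405] grasp now [ 0.2761 -0.5603  0.2488]
turn deg [-9.000e-02 -6.000e-02 -6.697e+01] shift in target axes /30mm [28.27  6.98 -0.04] in present axes [ 17.49 -23.29  -0.  ]
t 0.1 q [ 1.05  0.38  0.02  1.37 -0.01  1.39 -0.05] gap 1.0 F [-0.5 -0.7 -0.6] grip 0.0
```

```bash
c='python3 -m creep'
$c '[[0,0,0,1,0,0,0],[0,0,0,1,0,0,0],[0,0,0,1,0,0,0],[0,0,0,1,0,0,0],[0,0,0,1,0,0,0]]' 30
$c '[[0,0,0,1,0,0,0],[0,0,0,1,0,0,0],[0,0,0,1,0,0,0],[0,0,0,1,0,0,0],[0,0,0,1,0,0,0]]' |tail -1
$c '[[0,0,0,0.33,-1,0,0],[0,0,0,0.33,-1,0,0],[0,0,0,0.33,-1,0,0],[0,0,0,0.33,-1,0,0],[0,0,0,0.33,-1,0,0]]' |tail -1
$c '[[0,0,0,0.33,-1,0,0],[0,0,0,0.33,-1,0,0],[0,0,0,0.33,-1,0,0],[0,0,0,0.33,-1,0,0],[0,0,0,0.33,-1,0,0]]' |tail -1
$c '[[0,0,0,0.33,-1,0,0],[0,0,0,0.33,-1,0,0],[0,0,0,0.33,-1,0,0],[0,0,0,0.33,-1,0,0],[0,0,0,0.33,-1,0,0]]' |tail -1
$c '[[0,0,0,0.33,-1,0,0],[0,0,0,0.33,-1,0,0],[0,0,0,0.33,-1,0,0],[0,0,0,0.33,-1,0,0],[0,0,0,0.33,-1,0,0]]' |tail -1
$c '[[0,0,-6.7,0,0,0,0],[0,0,-6.7,0,0,0,0],[0,0,-6.7,0,0,0,0],[0,0,-6.7,0,0,0,0],[0,0,-6.7,0,0,0,0]]' |tail -1
$c '[[0,0,-6.7,0,0,0,0],[0,0,-6.7,0,0,0,0],[0,0,-6.7,0,0,0,0],[0,0,-6.7,0,0,0,0],[0,0,-6.7,0,0,0,0]]' |tail -1
python3 - <<'E'
from go import *
plan([*TILE,.25],frame(RYAW+90,0,-1))
E
```

```text
t: 0.52
ee_pos: [0.4119, -0.4935, 0.4042]
tool_rot: [-3.059, -0.712, 0.001]
ft_force: [-0.3, -0.8, -0.5]
finger_gap: 0.495
grasp_force: 0.0
grasp_force: 0.0
grasp_force: 0.0
grasp_force: 0.0
grasp_force: 0.0
grasp_force: 0.0
grasp_force: 0.0
grasp_force: 0.0
tcp [0.4577 0.1976 0.4044] -> [0.438 0.298 0.405] grasp now [0.4575 0.1976 0.2494]
turn deg [-0.04  0.01  0.36] shift in target axes /30mm [ 3.38 -0.47 -0.02] in present axes [ 3.38 -0.45 -0.02]
t 3.43 q [ 0.07  0.15 -0.61  1.69  0.09  1.33 -0.48] gap 0.498 F [-0.4 -1.6  0.4] grip 0.0
```

```bash
c='python3 -m creep'
$c '[[0,0,0,0.85,-0.12,0,0],[0,0,0,0.85,-0.12,0,0],[0,0,0,0.85,-0.12,0,0],[0,0,0,0.84,-0.1,0,0]]' |tail -1
python3 - <<'E'
from go import *
plan([*TILE,.14],frame(RYAW+90,0,-1))
T=dict(np.load("top0.npz"));S=dict(np.load("side0.npz"))
r=lambda u,v:np.array([*TILE,0])+R.from_euler('z',RYAW,degrees=True).apply([u,v,0])
im=[]
for c,(x,y) in((T,(90,275)),(S,(230,365))):
    k=c["color"][...,::-1][y:y+80,x:x+80];k=cv2.resize(k,(400,400),interpolation=cv2.INTER_CUBIC)
    for u in(-.006,.006):
        P=[r(u,-.033*np.sin(a))+[0,0,.089+.033*np.cos(a)] for a in np.linspace(-1.57,1.57,25)]
        for p in P:
            q=proj(c,p);cv2.circle(k,(int((q[0]-x+.5)*5),int((q[1]-y+.5)*5)),1,(0,0,255) if u<0 else (0,255,0),-1)
    im.append(cv2.convertScaleAbs(k,alpha=1.6))
cv2.imwrite("pics/ov.png",np.hstack(im))
E
```

```text
grasp_force: 0.0
tcp [0.4378 0.2993 0.4045] -> [0.438 0.298 0.295] grasp now [0.4378 0.2992 0.2495]
turn deg [-0.03  0.02 -0.01] shift in target axes /30mm [-0.04  0.    3.65] in present axes [-0.04  0.    3.65]
t 3.77 q [-0.09  0.24 -0.67  1.61  0.15  1.35 -0.73] gap 0.497 F [0.3 0.8 1.1] grip 0.0
```

View pics/ov.png

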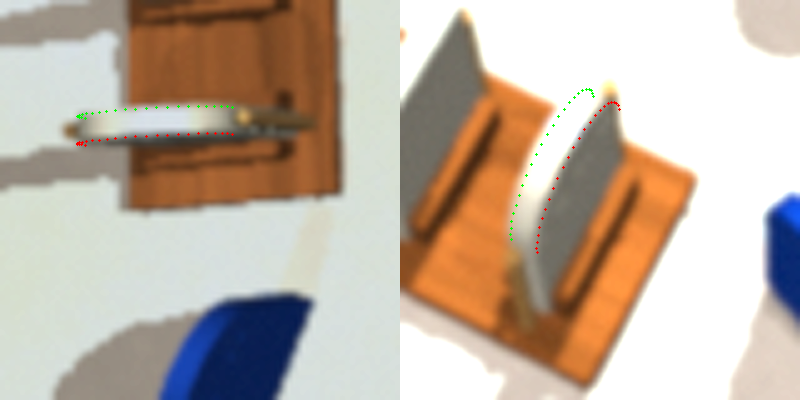

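The overlay agrees with the tile to about 2 mm in both views, so I'll descend and grip.

```bash
c='python3 -m creep'
$c '[[0,0,0,0,0,1,0],[0,0,0,0,0,1,0],[0,0,0,0,0,1,0],[0,0,0,0,0,1,0],[0,0,0,0,0,0.75,0]]' 40
$c '[[0,0,0,0,0,0,1],[0,0,0,0,0,0,1],[0,0,0,0,0,0,1],[0,0,0,0,0,0,1],[0,0,0,0,0,0,1]]' 40
$c '[[0,0,0,0,0,0,1],[0,0,0,0,0,-0.2,1],[0,0,0,0,0,-0.4,1],[0,0,0,0,0,-0.5,1],[0,0,0,0,0,-0.5,1]]' 40
```

```text
t: 4.18
ee_pos: [0.4375, 0.2978, 0.2595]
tool_rot: [-2.157, -2.283, 0.004]
ft_force: [-0.2, -0.6, -0.2]
finger_gap: 0.496
grasp_force: 0.0
t: 4.6
ee_pos: [0.4387, 0.2988, 0.2638]
tool_rot: [2.157, 2.282, 0.004]
ft_force: [-0.5, 1.3, -1.2]
finger_gap: 0.131
grasp_force: 42.3
t: 5.02
ee_pos: [0.4382, 0.2986, 0.3119]
tool_rot: [-2.158, -2.283, -0.001]
ft_force: [1.0, 0.3, -0.8]
finger_gap: 0.127
grasp_force: 42.3
```

```bash
cat >> go.py <<'E'
def restframe():
    Z=R.from_euler('z',SYAW,degrees=True);a=np.radians(50)
    return Z.apply([np.cos(a),0,np.sin(a)]),Z.apply([-np.sin(a),0,np.cos(a)]),Z.apply([0,1,0])
def Rrest():
    u,n,y=restframe();return R.from_matrix(np.stack([np.cross(-n,-u),-n,-u],1))
def prest(s,n_,lat=0):
    u,n,y=restframe();plan(REST+u*s+n*n_+y*lat,Rrest())
E
c='python3 -m creep'
$c '[[0,0,0,0,0,-0.9,1],[0,0,0,0,0,-1,1],[0,0,0,0,0,-1,1],[0,0,0,0,0,-1,1],[0,0,0,0,0,-0.6,1]]'
python3 - <<'E'
from go import *
prest(.124,.026)
E
```

```text
t: 5.43
ee_pos: [0.4378, 0.2989, 0.4502]
tool_rot: [2.156, 2.283, 0.008]
ft_force: [1.3, 0.9, -0.9]
finger_gap: 0.129
grasp_force: 42.4
tcp [0.4378 0.2989 0.4502] -> [0.6869 0.0132 0.2544] grasp now [0.4384 0.2993 0.2952]
turn deg [40.23 -1.77 -4.49] shift in target axes /30mm [-10.59   9.48   0.57] in present axes [-10.     7.72   6.54]
t 5.43 q [-0.09  0.22 -0.68  1.53  0.14  1.44 -0.71] gap 0.129 F [ 1.3  0.9 -0.9] grip 42.4
```

```bash
c='python3 -m creep'
$c '[[0,0,0,-0.5,0.4,0,1],[0,0,0,-0.9,0.7,0,1],[0,0,0,-1,0.77,0,1],[0,0,0,-1,0.77,0,1],[0,0,0,-1,0.77,0,1]]'|tail -1
$c '[[0,0,0,-1,0.77,0,1],[0,0,0,-1,0.77,0,1],[0,0,0,-1,0.77,0,1],[0,0,0,-1,0.77,0,1],[0,0,0,-0.9,0.7,0,1]]'|tail -1
$c '[[0,0,0,-0.7,0.5,0,1],[6.7,-0.3,-0.75,0,0,0,1],[6.7,-0.3,-0.75,0,0,0,1],[6.7,-0.3,-0.75,0,0,0,1],[6.7,-0.3,-0.75,0,0,0,1]]'|tail -1
$c '[[6.7,-0.3,-0.75,0,0,0,1],[6.7,-0.3,-0.75,0,0,0,1],[0,0,0,0,0,0,1]]'
python3 - <<'E'
from go import *
prest(.124,.026)
E
```

```text
grasp_force: 42.3
grasp_force: 42.3
grasp_force: 42.3
t: 6.93
ee_pos: [0.6758, 0.0101, 0.4158]
tool_rot: [-1.843, -2.072, 0.549]
ft_force: [-0.4, -1.7, -1.8]
finger_gap: 0.129
grasp_force: 42.3
tcp [0.6758 0.0101 0.4158] -> [0.6869 0.0132 0.2544] grasp now [ 0.6023 -0.0017  0.2798]
turn deg [11.34  0.41 -1.49] shift in target axes /30mm [0.05 3.75 3.88] in present axes [0.17 2.91 4.54]
t 6.93 q [-0.12  0.73  0.1   0.88 -0.    2.04  0.09] gap 0.129 F [-0.4 -1.7 -1.8] grip 42.3
```

```bash
c='python3 -m creep'
$c '[[0,0,0,0.03,0.4,0.8,1],[0,0,0,0.03,0.4,0.9,1],[0,0,0,0.03,0.4,0.9,1],[0,0,0,0.03,0.5,0.8,1],[0,0,0,0.03,0.4,0.6,1]]'|tail -1
$c '[[4,0,-0.5,0,0,0,1],[4,0,-0.5,0,0,0,1],[3.3,0,-0.5,0,0,0,1],[0,0,0,0,0,0,1]]'
python3 - <<'E'
from go import *
prest(.124,.046)
E
```

```text
grasp_force: 60.2
t: 7.68
ee_pos: [0.6746, 0.0142, 0.2811]
tool_rot: [-1.695, -1.967, 0.711]
ft_force: [0.4, 0.8, -1.7]
finger_gap: 0.127
grasp_force: 42.2
tcp [0.6746 0.0142 0.2811] -> [0.6717 0.0111 0.2673] grasp now [ 5.765e-01 -2.000e-04  1.620e-01]
turn deg [0.2  0.25 0.4 ] shift in target axes /30mm [-0.09  0.21  0.42] in present axes [-0.09  0.21  0.43]
t 7.68 q [-0.11  0.87  0.07  0.97  0.01  1.99  0.1 ] gap 0.127 F [ 0.4  0.8 -1.7] grip 42.2
```

```bash
c='python3 -m creep'
$c '[[0,0,0,-0.05,0.5,0.1,1],[0,0,0,-0.04,0.5,0.2,1],[0,0,0,0,0.3,0.1,1],[0,0,0,0,0,0.4,1],[0,0,0,0,0,0.2,1]]'
$c '[[0,0,0,0,0,0.1,1],[0,0,0,0,0,0,1]]'
python3 - <<'E'
from go import *
prest(.094,.006)
a=[]
for n,(x,y,w,h) in(("top",(220,190,80,100)),("side",(240,190,80,100))):
    c=capture(n);a.append(cv2.resize(c["color"][...,::-1][y:y+h,x:x+w],(400,500),interpolation=cv2.INTER_CUBIC))
cv2.imwrite("pics/r1.png",cv2.convertScaleAbs(np.hstack(a),alpha=1.5))
E
```

```text
t: 8.1
ee_pos: [0.6853, 0.0126, 0.2323]
tool_rot: [-1.699, -1.968, 0.709]
ft_force: [-1.2, -0.7, -1.9]
finger_gap: 0.128
grasp_force: 42.2
t: 8.27
ee_pos: [0.6832, 0.012, 0.2313]
tool_rot: [-1.7, -1.968, 0.71]
ft_force: [0.1, 0.5, -1.1]
finger_gap: 0.125
grasp_force: 42.2
tcp [0.6832 0.012  0.2313] -> [0.6829 0.0126 0.2186] grasp now [ 0.5854 -0.0026  0.1119]
turn deg [0.35 0.29 0.25] shift in target axes /30mm [0.02 0.27 0.33] in present axes [0.02 0.26 0.33]
t 8.27 q [-0.11  0.93  0.07  0.98  0.01  1.93  0.1 ] gap 0.125 F [ 0.1  0.5 -1.1] grip 42.2
```

View pics/r1.png

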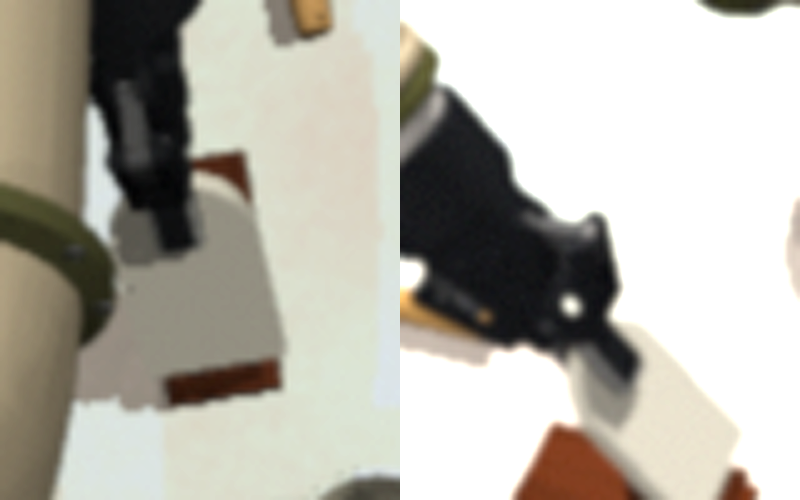

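The tile is lined up squarely above the ledge, its lower right corner at crop (283,355) over the foot's edge at 280. I'll close in with small steps.

```bash
c='python3 -m creep'
$c '[[0,0,0,0,0,0.15,1],[0,0,0,0,0,0.1,1],[0,0,0,0,0,0,1]]' | grep -E "ee_pos|ft_f"
$c '[[0,0,0,0,0,0.07,1],[0,0,0,0,0,0,1]]'| grep -E "ee_pos|ft_f"
$c '[[0,0,0,0,0.1,0,1],[0,0,0,0,0,0,1]]'| grep -E "ee_pos|ft_f"
python3 - <<'E'
from go import *
prest(.094,.006)
E
```

```text
ee_pos: [0.6787, 0.0114, 0.2254]
ft_force: [0.3, 0.4, -2.0]
ee_pos: [0.6781, 0.0114, 0.2257]
ft_force: [5.5, 1.4, 7.6]
ee_pos: [0.6804, 0.0117, 0.2238]
ft_force: [5.4, 1.9, 10.0]
tcp [0.6804 0.0117 0.2238] -> [0.6829 0.0126 0.2186] grasp now [ 0.5828 -0.003   0.1043]
turn deg [0.47 0.35 0.23] shift in target axes /30mm [0.02 0.18 0.08] in present axes [0.02 0.18 0.08]
t 8.95 q [-0.11  0.93  0.07  1.    0.01  1.91  0.1 ] gap 0.129 F [ 5.4  1.9 10. ] grip 44.0
```

```bash
c='python3 -m creep'
$c '[[0,0,0,0,0.1,0,1],[0,0,0,0,0,0,1]]'| grep -E "ee_pos|ft_f"
$c '[[0,0,0,0,0.08,0,1],[0,0,0,0,0,0,1]]'| grep -E "ee_pos|ft_f"
python3 - <<'E'
from go import *
prest(.094,.006)
u,n,y=restframe();f=state()["ft_force"];print("u,n,y",f@u,f@n,f@y)
E
```

```text
ee_pos: [0.6827, 0.0119, 0.2219]
ft_force: [5.7, 1.2, 9.4]
ee_pos: [0.6839, 0.0121, 0.2209]
ft_force: [0.1, 1.3, 15.1]
tcp [0.6839 0.0121 0.2209] -> [0.6829 0.0126 0.2186] grasp now [ 0.5861 -0.0026  0.1016]
turn deg [0.32 0.34 0.22] shift in target axes /30mm [0.02 0.03 0.08] in present axes [0.02 0.02 0.08]
t 9.28 q [-0.11  0.94  0.07  0.98  0.01  1.91  0.1 ] gap 0.13 F [ 0.1  1.3 15.1] grip 44.0
u,n,y 11.746707226445476 9.557219306709273 1.2394849897152214
```

```bash
c='python3 -m creep'
$c '[[0,0,0,0,0,0,0.6],[0,0,0,0,0,0,0.4],[0,0,0,0,0,0,0.3],[0,0,0,0,0,0,0.3]]'| grep -E "ee_pos|ft_f|gap|grasp"
$c '[[0,0,0,0,0,-0.4,0.3],[0,0,0,0,0,-0.8,0.3],[0,0,0,0,0,-0.9,0.3],[0,0,0,0,0,-0.9,0.3],[0,0,0,0,0,-0.5,0.3]]'| grep -E "ee_pos|ft_f"
$c '[[0,0,0,0,-0.9,-0.2,0],[0,0,0,0,-0.9,-0.2,0],[0,0,0,0,-0.9,-0.2,0],[0,0,0,0,-0.9,-0.2,0],[0,0,0,0,-0.9,0,0]]'| grep -E "ee_pos|ft_f"
python3 - <<'E'
from go import *
plan([.50,-.01,.25],frame(SYAW,0,1))
plan([.50,-.01,.25],frame(SYAW,0,-1))
E
```

```text
ee_pos: [0.6837, 0.0119, 0.2177]
ft_force: [1.1, 0.2, 0.1]
finger_gap: 0.349
grasp_force: 0.0
ee_pos: [0.7195, 0.0199, 0.2869]
ft_force: [0.2, 1.4, 1.0]
ee_pos: [0.6248, 0.0068, 0.3873]
ft_force: [0.2, -0.2, 0.9]
tcp [0.6248 0.0068 0.3873] -> [ 0.5   -0.01   0.405] grasp now [ 0.5315 -0.0082  0.2644]
turn deg [-29.79 -28.91 -85.95] shift in target axes /30mm [ 4.2   0.02 -0.59] in present axes [ 0.07 -3.69  2.09]
t 10.45 q [-0.24  0.68  0.3   1.08 -0.06  2.05  0.2 ] gap 0.498 F [ 0.2 -0.2  0.9] grip 0.0
tcp [0.6248 0.0068 0.3873] -> [ 0.5   -0.01   0.405] grasp now [ 0.5315 -0.0082  0.2644]
turn deg [-28.98  29.87  86.99] shift in target axes /30mm [-4.2  -0.02 -0.59] in present axes [ 0.07 -3.69  2.09]
t 10.45 q [-0.24  0.68  0.3   1.08 -0.06  2.05  0.2 ] gap 0.498 F [ 0.2 -0.2  0.9] grip 0.0
```

```bash
cat >> go.py <<'E'
def pedge(s,n_,up,f=25,lat=0,go=True):
    u,n,y=restframe();Rt=frame(SYAW,f,-1)
    plan(REST+u*s+n*n_+y*lat-Rt.apply([0,0,up]),Rt)
E
python3 - <<'E'
from go import *
pedge(.05,.006,.1)
# where is the tile now: light mask in both views
for n in("top","side"):
    c=capture(n);np.savez(n+"1.npz",**c);save(c,n+"1.png")
E
```

```text
tcp [0.6248 0.0068 0.3873] -> [ 0.4496 -0.0202  0.2973] grasp now [ 0.5315 -0.0082  0.2644]
turn deg [-48.39  49.09  80.77] shift in target axes /30mm [-6.62  0.08  0.22] in present axes [ 0.01 -2.86  5.98]
t 10.45 q [-0.24  0.68  0.3   1.08 -0.06  2.05  0.2 ] gap 0.498 F [ 0.2 -0.2  0.9] grip 0.0
```

```bash
c='python3 -m creep'
$c '[[-3.02,3.07,5.05,0,0,0,0],[-3.02,3.07,5.05,0,0,0,0],[-3.02,3.07,5.05,0,0,0,0],[-3.02,3.07,5.05,0,0,0,0],[-3.02,3.07,5.05,0,0,0,-1]]'|tail -1
$c '[[-3.02,3.07,5.05,0,0,0,-1],[-3.02,3.07,5.05,0,0,0,-1],[-3.02,3.07,5.05,0,0,0,-1],[-3.02,3.07,5.05,0,0,0,-1],[-3.02,3.07,5.05,0,0,0,-1]]'|tail -1
$c '[[-3.02,3.07,5.05,0,0,0,-1],[-3.02,3.07,5.05,0,0,0,-1],[-3.02,3.07,5.05,0,0,0,-1],[-3.02,3.07,5.05,0,0,0,-1],[-3.02,3.07,5.05,0,0,0,-1]]'|tail -1
$c '[[-3.02,3.07,5.05,0,0,0,-1],[0,0,0,0,0,0,-1]]'
python3 - <<'E'
from go import *
pedge(.05,.006,.1)
E
```

```text
grasp_force: 0.0
grasp_force: 0.0
grasp_force: 0.0
t: 11.97
ee_pos: [0.6255, 0.0084, 0.3845]
tool_rot: [-3.03, -0.206, -0.672]
ft_force: [0.0, 0.1, -1.9]
finger_gap: 1.0
grasp_force: 0.0
tcp [0.6255 0.0084 0.3845] -> [ 0.4496 -0.0202  0.2973] grasp now [0.6904 0.0175 0.244 ]
turn deg [ 0.01 -0.01 -0.22] shift in target axes /30mm [-6.61  0.13  0.12] in present axes [-6.61  0.15  0.12]
t 11.97 q [-0.55  0.26  0.6   1.67 -0.28  0.84 -1.29] gap 1.0 F [ 0.   0.1 -1.9] grip 0.0
```

```bash
c='python3 -m creep'
$c '[[0,0,0,-0.6,0,0,-1],[0,0,0,-0.9,0,0,-1],[0,0,0,-0.9,0.05,0,-1],[0,0,0,-0.9,0.05,0,-1],[0,0,0,-0.9,0,0,-1]]'|tail -1
$c '[[0,0,0,-0.9,0,0,-1],[0,0,0,-0.9,0,0,-1],[0,0,0,-0.6,0,0,-1],[0,0,0,0,0,0,-1]]'
python3 - <<'E'
from go import *
pedge(.05,.006,.0)
a=[]
for n,(x,y,w,h) in(("top",(220,210,80,80)),("side",(250,230,80,80))):
    c=capture(n);np.savez(n+"2.npz",**c);k=cv2.resize(c["color"][...,::-1][y:y+h,x:x+w],(400,400),interpolation=cv2.INTER_CUBIC)
    u,nn,yy=restframe()
    for s,l in((0,-.033),(.077,-.033),(.11,0),(.077,.033),(0,.033)):
        q=proj(c,REST+u*s+yy*l+nn*.012);cv2.circle(k,(int((q[0]-x+.5)*5),int((q[1]-y+.5)*5)),3,(0,0,255),-1)
    a.append(k)
cv2.imwrite("pics/r2.png",cv2.convertScaleAbs(np.hstack(a),alpha=1.3))
E
```

```text
grasp_force: 0.0
t: 12.72
ee_pos: [0.4455, -0.0212, 0.2995]
tool_rot: [-3.032, -0.216, -0.66]
ft_force: [0.3, 0.6, -1.5]
finger_gap: 1.0
grasp_force: 0.0
tcp [ 0.4455 -0.0212  0.2995] -> [ 0.4914 -0.0143  0.2066] grasp now [ 0.5093 -0.0119  0.1585]
turn deg [-0.09  0.43  0.11] shift in target axes /30mm [ 0.09 -0.01  3.46] in present axes [ 0.12 -0.01  3.46]
t 12.72 q [-0.62 -0.1   0.6   2.19  0.    0.61 -1.44] gap 1.0 F [ 0.3  0.6 -1.5] grip 0.0
```

View pics/r2.png

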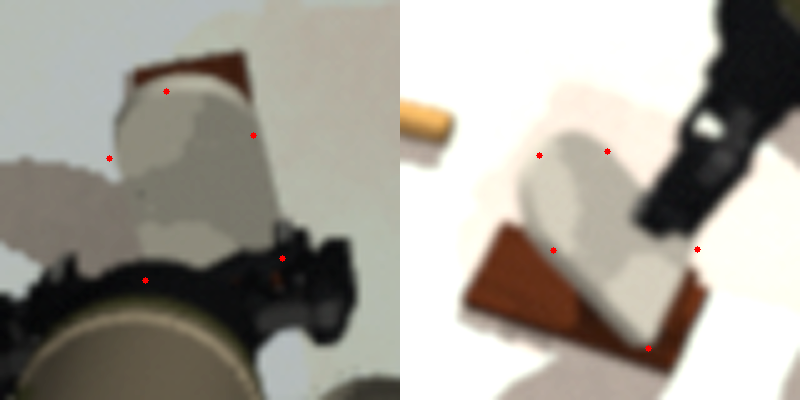

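The tile stands on the rest, with its lower corner at side crop (648,348) and the outline within about 3 mm of the prediction. I'll take it by the long edges.

```bash
c='python3 -m creep'
$c '[[0,0.2,0,0.1,0,0.7,-1],[0,0.2,0,0,0,0.9,-1],[0,0,0,0,0,0.9,-1],[0,0,0,0,0,0.8,-1],[0,0,0,0,0,0.4,-1]]' 60|grep -E "ee_pos|ft_f"
$c '[[0,0,0,0,0,0,-1],[0,0,0,0,0,0,0.2],[0,0,0,0,0,0,0.4],[0,0,0,0,0,0,0.4],[0,0,0,0,0,0,0.4]]' 60
python3 - <<'E'
from go import *
pedge(.05,.006,.0)
E
```

```text
ee_pos: [0.5004, -0.013, 0.2005]
ft_force: [-0.8, 0.8, -0.2]
t: 13.65
ee_pos: [0.4992, -0.0141, 0.2041]
tool_rot: [-3.026, -0.21, -0.685]
ft_force: [-0.2, -0.3, -1.7]
finger_gap: 0.764
grasp_force: 66.2
tcp [ 0.4992 -0.0141  0.2041] -> [ 0.4914 -0.0143  0.2066] grasp now [ 0.5653 -0.0047  0.0643]
turn deg [-0.03 -0.52 -0.08] shift in target axes /30mm [-0.2  -0.03 -0.18] in present axes [-0.2  -0.03 -0.19]
t 13.65 q [-0.53  0.23  0.57  2.17 -0.51  0.38 -1.  ] gap 0.764 F [-0.2 -0.3 -1.7] grip 66.2
```

```bash
cat >> go.py <<'E'
def tile_in_tool():
    d=np.load("hold.npz");return d["p"],R.from_matrix(d["R"])
def pbr(x,z,alpha,y=0,dp=np.zeros(3)):
    """x,z: round-end lower edge (apex, underside) in bridge frame; alpha: square end raised deg. tile axes: X normal(up), Z towards round end"""
    p,Rh=tile_in_tool();Z=R.from_euler('z',BYAW,degrees=True);a=np.radians(alpha)
    tz=np.array([np.cos(a),0,-np.sin(a)]);tx=np.array([np.sin(a),0,np.cos(a)])
    ty=np.cross(tz,tx);Rt=Z*R.from_matrix(np.stack([tx,ty,tz],1))
    mid=BR+Z.apply(np.array([x,y,z])-tz*.055+tx*.006)
    Rtool=Rt*Rh.inv();pt=mid-Rtool.apply(p)
    plan(pt,Rtool,back=0)
E
python3 - <<'E'
from go import *
s=state();Rc=R.from_rotvec(s["tool_rot"]);u,n,y=restframe()
mid=REST+u*.055+n*.006;p=Rc.inv().apply(mid-s["ee_pos"]);print("mid in tool",p.round(4))
# tile axes X=n, Z=u, Y=Z x X ; align Y exactly with tool y (pads)
M=Rc.inv().as_matrix()@np.stack([n,np.cross(u,n),u],1);print(M.round(3))
a=np.arctan2(M[0,0],-M[2,0]) # normal in tool xz
X=np.array([np.sin(a),0,-np.cos(a)]);Y=np.array([0,np.sign(M[1,1]),0]);Zz=np.cross(X,Y)
p[1]=0;np.savez("hold.npz",p=p,R=np.stack([X,Y,Zz],1));print(np.stack([X,Y,Zz],1).round(3))
E
c='python3 -m creep'
$c '[[0,0,0,-0.1,0,-0.2,0.4],[0,0,0,0,0,-0.6,0.4],[0,0,0,0.3,0,-0.8,0.4],[0,0,0,0.4,0,-0.9,0.4],[0,0,0,0.4,0,-0.9,0.4]]' 80
$c '[[0,0,0,0.4,0,-0.9,0.4],[0,0,0,0.3,0,-0.7,0.4],[0,0,0,0,0,0,0.4]]' 80
python3 - <<'E'
from go import *
pbr(.047,.06,10)
E
```

```text
mid in tool [-0.0028 -0.0008  0.1473]
[[-0.414  0.001  0.91 ]
 [ 0.     1.    -0.001]
 [-0.91  -0.001 -0.414]]
[[-0.414  0.     0.91 ]
 [ 0.     1.     0.   ]
 [-0.91   0.    -0.414]]
t: 14.07
ee_pos: [0.4814, -0.0172, 0.3091]
tool_rot: [-3.029, -0.207, -0.681]
ft_force: [1.1, 1.1, -0.7]
finger_gap: 0.762
grasp_force: 89.4
t: 14.32
ee_pos: [0.4818, -0.0175, 0.3661]
tool_rot: [-3.022, -0.207, -0.696]
ft_force: [0.6, 0.3, -0.9]
finger_gap: 0.757
grasp_force: 89.6
tcp [ 0.4818 -0.0175  0.3661] -> [ 0.567  -0.3256  0.2753] grasp now [ 0.5489 -0.0079  0.2267]
turn deg [  2.2  -58.95  31.41] shift in target axes /30mm [ 7.08  8.43 -1.19] in present axes [-0.05 10.57  3.31]
t 14.32 q [-0.73 -0.11  0.68  2.04  0.03  0.74 -1.49] gap 0.757 F [ 0.6  0.3 -0.9] grip 89.6
```

```bash
c='python3 -m creep'
$c '[[0,0,0,0,0.5,0,0.4],[0,0,0,0,0.9,0,0.4],[0,0,0,0,1,0,0.4],[0,0,0,0,1,0,0.4],[0,0,0,0,1,0,0.4]]'|tail -1
$c '[[0,0,0,0,1,0,0.4],[0,0,0,0,1,0,0.4],[0,0,0,0,1,0,0.4],[0,0,0,0,1,0,0.4],[0,0,0,0,1,0,0.4]]'|tail -1
$c '[[0,0,0,0,0.9,0,0.4],[0.22,-5.9,3.14,0,0,0,0.4],[0.22,-5.9,3.14,0,0,0,0.4],[0.22,-5.9,3.14,0,0,0,0.4],[0.22,-5.9,3.14,0,0,0,0.4]]'|tail -1
$c '[[0.22,-5.9,3.14,0,0,0,0.4],[0.22,-5.9,3.14,0,0,0,0.4],[0.22,-5.9,3.14,0,0,0,0.4],[0.22,-5.9,3.14,0,0,0,0.4],[0.22,-5.9,3.14,0,0,0,0.4]]'|tail -1
$c '[[0.22,-5.9,3.14,0,0,0,0.4],[0,0,0,0,0,0,0.4]]'
python3 - <<'E'
from go import *
pbr(.047,.06,10)
E
```

```text
grasp_force: 89.6
grasp_force: 89.6
grasp_force: 89.6
grasp_force: 89.6
t: 16.15
ee_pos: [0.524, -0.3222, 0.3584]
tool_rot: [-2.838, 0.562, 0.908]
ft_force: [0.9, -0.9, -2.5]
finger_gap: 0.755
grasp_force: 89.5
tcp [ 0.524  -0.3222  0.3584] -> [ 0.567  -0.3256  0.2753] grasp now [ 0.4404 -0.2893  0.2321]
turn deg [ 0.4   0.91 -0.32] shift in target axes /30mm [ 2.7  -0.44  1.51] in present axes [ 2.72 -0.46  1.46]
t 16.15 q [-0.06  0.85  1.05  1.2  -0.4   2.   -1.02] gap 0.755 F [ 0.9 -0.9 -2.5] grip 89.5
```

```bash
c='python3 -m creep'
$c '[[0,0.9,0,0.7,-0.1,0.3,0.4],[0,0,0,0.8,-0.15,0.4,0.4],[0,0,0,0.8,-0.15,0.5,0.4],[0,0,0,0.4,-0.05,0.3,0.4],[0,0,0,0,0,0,0.4]]'|tail -1
python3 - <<'E'
from go import *
pbr(.047,.06,10)
a=[]
p,Rh=tile_in_tool();s=state();Rc=R.from_rotvec(s["tool_rot"])
for n,(x,y,w,h) in(("top",(340,205,100,120)),("side",(300,140,100,120))):
    c=capture(n);np.savez(n+"3.npz",**c);k=cv2.resize(c["color"][...,::-1][y:y+h,x:x+w],(w*4,h*4),interpolation=cv2.INTER_CUBIC)
    for tx,ty,tz in((.006,-.033,-.055),(.006,-.033,.022),(.006,0,.055),(.006,.033,.022),(.006,.033,-.055)):
        q=proj(c,s["ee_pos"]+Rc.apply(p+Rh.apply([tx,ty,tz])));cv2.circle(k,(int((q[0]-x+.5)*4),int((q[1]-y+.5)*4)),2,(0,0,255),-1)
    Z=R.from_euler('z',BYAW,degrees=True)
    for bx,by,bz in((-.055,-.025,.009),(-.055,.025,.009),(.049,-.02,.009),(.049,.02,.009)):
        q=proj(c,BR+Z.apply([bx,by,bz]));cv2.circle(k,(int((q[0]-x+.5)*4),int((q[1]-y+.5)*4)),2,(0,255,0),-1)
    a.append(k)
cv2.imwrite("pics/b1.png",np.hstack(a))
E
```

```text
grasp_force: 89.5
tcp [ 0.5674 -0.3254  0.2739] -> [ 0.567  -0.3256  0.2753] grasp now [ 0.4865 -0.2934  0.1456]
turn deg [ 0.33 -0.35 -0.02] shift in target axes /30mm [-0.04  0.01 -0.03] in present axes [-0.04  0.01 -0.04]
t 16.57 q [-0.02  0.98  0.99  1.15 -0.5   1.91 -1.06] gap 0.76 F [ 0.1  0.1 -2. ] grip 89.5
```

View pics/b1.png

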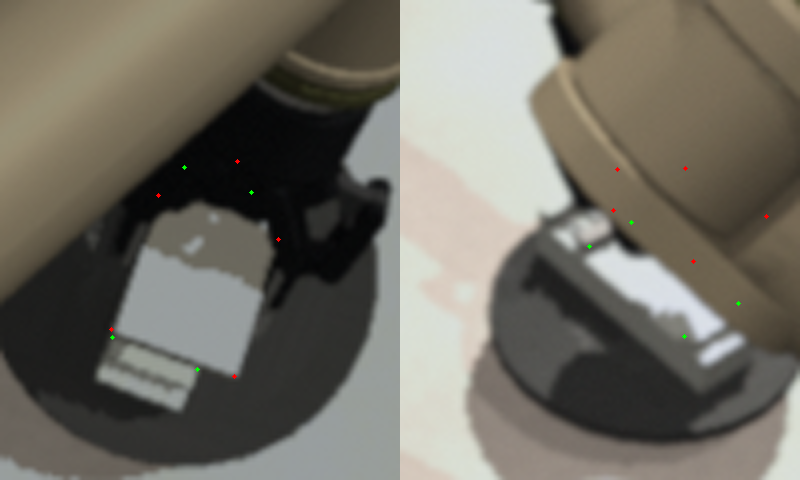

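The top crop shows the tile's square end at (113,332)–(241,377), within about 2 mm of the prediction and parallel to the bar. I'll back off a little from the sprung stop and lower.

```bash
python3 - <<'E'
from go import *
pbr(.039,.012,10)
E
```

```text
tcp [ 0.5664 -0.3266  0.2781] -> [ 0.5596 -0.3225  0.2273] grasp now [ 0.4858 -0.2948  0.1495]
turn deg [ 0.37 -0.49 -0.18] shift in target axes /30mm [ 0.74 -0.04  1.54] in present axes [ 0.73 -0.05  1.55]
t 16.67 q [-0.02  0.98  1.    1.15 -0.5   1.91 -1.06] gap 0.759 F [-0.8 -0.1 -1.6] grip 89.5
```

```bash
c='python3 -m creep'
$c '[[0,0,0,0.2,0,0.3,0.4],[0,0,0,0.2,0,0.4,0.4],[0,0,0,0.2,0,0.4,0.4],[0,0,0,0.13,-0.04,0.4,0.4],[0,0,0,0,0,0,0.4]]'|grep -E "ee_pos|ft_f"
$c '[[0,0,0,0,0,0,0.4]]'|grep -E "ee_pos|ft_f"
python3 - <<'E'
from go import *
pbr(.039,.002,10)
E
```

```text
ee_pos: [0.5598, -0.322, 0.2242]
ft_force: [0.2, 0.3, -1.9]
ee_pos: [0.5604, -0.3225, 0.2266]
ft_force: [0.6, 0.0, -1.4]
tcp [ 0.5604 -0.3225  0.2266] -> [ 0.5596 -0.3225  0.2173] grasp now [ 0.4795 -0.2904  0.0984]
turn deg [ 0.31 -0.33 -0.16] shift in target axes /30mm [0.16 0.01 0.27] in present axes [0.15 0.01 0.27]
t 17.17 q [-0.04  1.01  0.98  1.22 -0.52  1.82 -1.06] gap 0.755 F [ 0.6  0.  -1.4] grip 89.5
```

```bash
c='python3 -m creep'
$c '[[0,0,0,0.09,0,0.13,0.4],[0,0,0,0.04,0,0.06,0.4],[0,0,0,0,0,0,0.4]]'|grep -E "ee_pos|ft_f"
$c '[[0,0,0,0.05,0,0.07,0.4],[0,0,0,0,0,0,0.4]]'|grep -E "ee_pos|ft_f"
$c '[[0,0,0,0.03,0,0.04,0.4],[0,0,0,0,0,0,0.4]]'|grep -E "ee_pos|ft_f"
$c '[[0,0,0,0.03,0,0.04,0.4],[0,0,0,0,0,0,0.4]]'|grep -E "ee_pos|ft_f"
```

```text
ee_pos: [0.5607, -0.3231, 0.2206]
ft_force: [0.3, -1.0, -2.3]
ee_pos: [0.5608, -0.3232, 0.218]
ft_force: [0.1, 0.2, -1.8]
ee_pos: [0.5608, -0.3232, 0.2166]
ft_force: [-0.2, -0.4, -2.2]
ee_pos: [0.5609, -0.3233, 0.2153]
ft_force: [0.8, 0.4, 0.6]
```

```bash
c='python3 -m creep'
$c '[[0,0,0,0.06,0,-0.08,0.4],[0,0,0,0,0,0,0.4]]'|grep -E "ee_pos|ft_f"
$c '[[0,0,0,0.08,0,-0.06,0.4],[0,0,0,0,0,0,0.4]]'|grep -E "ee_pos|ft_f"
$c '[[0,0,0,0.08,0,-0.06,0.4],[0,0,0,0,0,0,0.4]]'|grep -E "ee_pos|ft_f"
$c '[[0,0,0,0.08,0,-0.06,0.4],[0,0,0,0,0,0,0.4]]'|grep -E "ee_pos|ft_f"
python3 - <<'E'
from go import *
pbr(.055,.001,10)
E
```

```text
ee_pos: [0.5639, -0.3243, 0.2164]
ft_force: [0.4, 0.1, -1.6]
ee_pos: [0.5667, -0.3254, 0.2164]
ft_force: [0.7, 0.7, -1.9]
ee_pos: [0.569, -0.3266, 0.2163]
ft_force: [-3.7, 2.3, -0.2]
ee_pos: [0.5717, -0.3277, 0.2164]
ft_force: [-3.9, 2.7, -1.6]
tcp [ 0.5717 -0.3277  0.2164] -> [ 0.5744 -0.3286  0.2163] grasp now [ 0.4909 -0.2956  0.0881]
turn deg [ 0.31 -0.37 -0.19] shift in target axes /30mm [ 0.08 -0.01 -0.05] in present axes [ 0.08 -0.01 -0.05]
t 18.58 q [-0.01  1.04  0.96  1.18 -0.54  1.83 -1.07] gap 0.758 F [-3.9  2.7 -1.6] grip 89.2
```

```bash
c='python3 -m creep'
$c '[[0,0,0,0.07,0,-0.05,0.4],[0,0,0,0.06,0,-0.04,0.4],[0,0,0,0,0,0,0.4]]'|grep -E "ee_pos|ft_f"
$c '[[0,0,0,0,0,0,0.4]]'|grep -E "ee_pos|ft_f"
python3 - <<'E'
from go import *
pbr(.056,.0,10)
pbr(.056,.0,0)
c=capture("top");np.savez("top4.npz",**c)
E
```

```text
ee_pos: [0.5759, -0.3294, 0.2164]
ft_force: [-5.4, 2.8, -1.1]
ee_pos: [0.5758, -0.3294, 0.2164]
ft_force: [-5.9, 2.7, -2.0]
tcp [ 0.5758 -0.3294  0.2164] -> [ 0.5753 -0.329   0.2153] grasp now [ 0.4949 -0.2973  0.0881]
turn deg [ 0.29 -0.34 -0.19] shift in target axes /30mm [ 0.   -0.01  0.04] in present axes [ 0.   -0.01  0.04]
t 18.92 q [-0.01  1.05  0.96  1.16 -0.54  1.84 -1.08] gap 0.76 F [-5.9  2.7 -2. ] grip 89.2
tcp [ 0.5758 -0.3294  0.2164] -> [ 0.5531 -0.3199  0.2189] grasp now [ 0.4949 -0.2973  0.0881]
turn deg [ 0.31  9.66 -0.17] shift in target axes /30mm [-0.78 -0.01  0.26] in present axes [-0.73 -0.01  0.39]
t 18.92 q [-0.01  1.05  0.96  1.16 -0.54  1.84 -1.08] gap 0.76 F [-5.9  2.7 -2. ] grip 89.2
```

```bash
c='python3 -m creep'
$c '[[0,0,0,0.06,0,-0.04,0.4],[0,0,0,0.04,0,-0.03,0.4],[0,0,0,0,0,0,0.4]]'|grep -E "ee_pos|ft_f"
$c '[[0,1,0,-0.07,0,0.04,0.4],[0,1,0,-0.07,0,0.04,0.4],[0,1,0,-0.07,0,0.04,0.4],[0,1,0,-0.07,0,0.035,0.4],[0,0,0,0,0,0,0.4]]'|grep -E "ee_pos|ft_f"
python3 - <<'E'
from go import *
pbr(.0595,.0,6)
pbr(.0595,.0,0)
E
```

```text
ee_pos: [0.5791, -0.3307, 0.2164]
ft_force: [-6.2, 2.4, -1.9]
ee_pos: [0.5699, -0.327, 0.2179]
ft_force: [-5.7, 3.8, 1.6]
tcp [ 0.5699 -0.327   0.2179] -> [ 0.5697 -0.3267  0.2173] grasp now [ 0.4977 -0.2984  0.0838]
turn deg [ 0.28 -0.42 -0.18] shift in target axes /30mm [ 0.   -0.01  0.02] in present axes [ 0.   -0.01  0.02]
t 19.63 q [-0.04  1.01  0.97  1.22 -0.56  1.76 -1.07] gap 0.754 F [-5.7  3.8  1.6] grip 89.5
tcp [ 0.5699 -0.327   0.2179] -> [ 0.5563 -0.3212  0.2189] grasp now [ 0.4977 -0.2984  0.0838]
turn deg [ 0.29  5.58 -0.17] shift in target axes /30mm [-0.46 -0.01  0.17] in present axes [-0.44 -0.01  0.22]
t 19.63 q [-0.04  1.01  0.97  1.22 -0.56  1.76 -1.07] gap 0.754 F [-5.7  3.8  1.6] grip 89.5
```

```bash
c='python3 -m creep'
$c '[[0,1,0,-0.08,0,0.03,0.4],[0,0.6,0,-0.05,0,0.02,0.4],[0,0,0,0,0,0,0.4]]'|grep -E "ee_pos|ft_f"
$c '[[0,1,0,-0.08,0,0.03,0.4],[0,0,0,0,0,0,0.4]]'|grep -E "ee_pos|ft_f"
$c '[[0,1,0,-0.08,0,0.03,0.4],[0,0,0,0,0,0,0.4]]'|grep -E "ee_pos|ft_f"
python3 - <<'E'
from go import *
pbr(.0595,.0,0)
print(state()["torque"])
E
```

```text
ee_pos: [0.5661, -0.3255, 0.2185]
ft_force: [-7.0, 3.4, 0.6]
ee_pos: [0.5637, -0.3246, 0.2187]
ft_force: [-6.2, 2.9, 0.3]
ee_pos: [0.5613, -0.3237, 0.2189]
ft_force: [-6.2, 2.0, 0.1]
tcp [ 0.5613 -0.3237  0.2189] -> [ 0.5563 -0.3212  0.2189] grasp now [ 0.497  -0.2983  0.0802]
turn deg [ 0.31  2.   -0.17] shift in target axes /30mm [-0.17 -0.01  0.08] in present axes [-0.16 -0.01  0.08]
t 20.22 q [-0.07  0.98  0.99  1.29 -0.57  1.68 -1.06] gap 0.761 F [-6.2  2.   0.1] grip 89.4
[0.17947022 0.57227498 0.02458376]
```

```bash
c='python3 -m creep'
$c '[[0,1,0,-0.08,0,0.03,0.4],[0,0,0,0,0,0,0.4]]'|grep -E "ee_pos|ft_f"
$c '[[0,0.7,0,-0.06,0,0.02,0.4],[0,0,0,0,0,0,0.4]]'|grep -E "ee_pos|ft_f"
$c '[[0,0.4,0,-0.04,0,0.02,0.4],[0,0,0,0,0,0,0.4]]'|grep -E "ee_pos|ft_f"
python3 - <<'E'
from go import *
pbr(.0595,.0,0)
pbr(.055,.0,0)
E
```

```text
ee_pos: [0.5589, -0.3227, 0.2191]
ft_force: [-5.8, 2.7, 0.2]
ee_pos: [0.5572, -0.322, 0.2192]
ft_force: [-5.1, 1.6, -0.7]
ee_pos: [0.5562, -0.3216, 0.2195]
ft_force: [-4.4, 2.7, 1.1]
tcp [ 0.5562 -0.3216  0.2195] -> [ 0.5563 -0.3212  0.2189] grasp now [ 0.4966 -0.2982  0.0783]
turn deg [ 0.33 -0.09 -0.15] shift in target axes /30mm [ 0.01 -0.01  0.02] in present axes [ 0.01 -0.01  0.02]
t 20.72 q [-0.08  0.95  0.99  1.33 -0.58  1.64 -1.05] gap 0.757 F [-4.4  2.7  1.1] grip 89.5
tcp [ 0.5562 -0.3216  0.2195] -> [ 0.5522 -0.3195  0.2189] grasp now [ 0.4966 -0.2982  0.0783]
turn deg [ 0.33 -0.09 -0.15] shift in target axes /30mm [-0.13 -0.01  0.08] in present axes [-0.13 -0.01  0.08]
t 20.72 q [-0.08  0.95  0.99  1.33 -0.58  1.64 -1.05] gap 0.757 F [-4.4  2.7  1.1] grip 89.5
```

```bash
cat > lat.py <<'E'
from go import *
def edges(c,z,xs,th,ys=np.arange(-.05,.0501,.0005)):
    Z=R.from_euler('z',BYAW,degrees=True);V=cv2.cvtColor(c["color"],cv2.COLOR_RGB2HSV)[...,2].astype(np.float32)
    for x in xs:
        P=np.array([proj(c,[*(BR+Z.apply([x,y,0]))[:2],z]) for y in ys],np.float32)
        v=cv2.remap(V,P[:,0].copy(),P[:,1].copy(),cv2.INTER_LINEAR).ravel();i=np.where(v>th)[0]
        if len(i):print(round(x*1000),(ys[i[0]]*1000).round(1),(ys[i[-1]]*1000).round(1),"mid",round(500*(ys[i[0]]+ys[i[-1]]),1))
if __name__=="__main__":
    c=capture("top");np.savez("top5.npz",**c)
    T=dict(np.load("top0.npz"))
    print("bar");edges(T,.08,np.arange(-.07,.04,.015),90)
    print("tile");edges(c,.092,np.arange(-.056,.03,.008),90)
E
python3 lat.py
```

```text
bar
-70 -25.5 23.5 mid -1.0
-55 -26.0 24.0 mid -1.0
-40 -25.5 24.5 mid -0.5
-25 -25.5 24.5 mid -0.5
-10 -25.5 24.5 mid -0.5
5 -25.5 24.5 mid -0.5
20 -25.5 24.5 mid -0.5
35 -26.0 24.5 mid -0.7
tile
-56 -25.0 25.0 mid 0.0
-48 -36.0 30.0 mid -3.0
-40 -36.5 30.5 mid -3.0
-32 -36.5 30.5 mid -3.0
-24 -36.0 30.5 mid -2.7
-16 -36.0 30.5 mid -2.7
-8 -35.0 29.5 mid -2.7
0 -32.5 29.0 mid -1.7
8 -32.0 28.0 mid -2.0
16 -27.5 50.0 mid 11.3
24 41.5 50.0 mid 45.8
```

```bash
c='python3 -m creep'
$c '[[0,0,0,0,-0.08,0,0.4],[0,0,0,-0.05,0,0.02,0.4],[0,0,0,0,0,0,0.4]]'|grep -E "ee_pos|ft_f"
$c '[[0,0,0,-0.04,0,0.02,0.4],[0,0,0,0,0,0,0.4]]'|grep -E "ee_pos|ft_f"
$c '[[0,0,0,-0.03,0,0.015,0.4],[0,0,0,0,0,0,0.4]]'|grep -E "ee_pos|ft_f"
python3 lat.py|tail -11; python3 -c "
from go import *
pbr(.055,.0,0)"
```

```text
ee_pos: [0.5552, -0.3194, 0.2195]
ft_force: [-5.8, 0.5, 0.0]
ee_pos: [0.5541, -0.3189, 0.2195]
ft_force: [-6.3, -0.3, 1.8]
ee_pos: [0.5538, -0.3187, 0.2196]
ft_force: [-2.8, -5.2, 0.6]
-56 -25.0 25.0 mid 0.0
-48 -35.0 32.0 mid -1.5
-40 -35.0 32.0 mid -1.5
-32 -34.5 32.0 mid -1.2
-24 -34.5 32.5 mid -1.0
-16 -34.5 31.5 mid -1.5
-8 -32.5 30.5 mid -1.0
0 -30.5 30.0 mid -0.2
8 -30.0 27.5 mid -1.2
16 -23.5 50.0 mid 13.3
24 42.0 50.0 mid 46.0
tcp [ 0.5538 -0.3187  0.2196] -> [ 0.5522 -0.3195  0.2189] grasp now [ 0.4944 -0.2957  0.0783]
turn deg [ 0.43 -0.21 -0.19] shift in target axes /30mm [-0.03  0.05  0.04] in present axes [-0.03  0.05  0.04]
t 21.4 q [-0.09  0.95  1.    1.34 -0.57  1.63 -1.05] gap 0.758 F [-3.2 -4.2  0.8] grip 89.4
```

```bash
c='python3 -m creep'
$c '[[0,0,0,0,-0.04,0,0.4],[0,0,0,-0.02,0,0.01,0.4],[0,0,0,0,0,0,0.4]]'|grep -E "ee_pos|ft_f"
python3 lat.py|sed -n '11,16p'
```

```text
ee_pos: [0.554, -0.3176, 0.2197]
ft_force: [-0.8, -7.9, -0.3]
-56 -25.0 25.0 mid 0.0
-48 -34.5 33.0 mid -0.7
-40 -34.5 32.5 mid -1.0
-32 -34.0 33.0 mid -0.5
-24 -34.0 33.0 mid -0.5
-16 -33.5 32.0 mid -0.7
```

```bash
c='python3 -m creep'
$c '[[0,0,0,0,0,0,-0.55],[0,0,0,0,0,0,-0.6],[0,0,0,0,0,0,-0.7],[0,0,0,0,0,0,-1],[0,0,0,0,0,0,-1]]'
python3 lat.py|sed -n '11,19p'
```

```text
t: 22.12
ee_pos: [0.5544, -0.3159, 0.219]
tool_rot: [-2.943, 0.577, 0.636]
ft_force: [0.2, -0.4, 0.8]
finger_gap: 1.001
grasp_force: 0.0
-56 -25.5 25.0 mid -0.2
-48 -33.5 33.5 mid 0.0
-40 -33.5 33.5 mid 0.0
-32 -33.5 33.5 mid 0.0
-24 -33.5 33.5 mid 0.0
-16 -33.5 32.5 mid -0.5
-8 -32.0 32.5 mid 0.3
0 -31.0 32.5 mid 0.8
8 -31.0 32.5 mid 0.8
```

```bash
c='python3 -m creep'
$c '[[0,0,0,0,0,-0.3,-1],[0,0,0,0,0,-0.7,-1],[0,0,0,0,0,-1,-1],[0,0,0,0,0,-1,-1],[0,0,0,0,0,-1,-1]]'|grep -E "ee_pos|ft_f"
$c '[[0,0,0,0.4,0.9,-0.6,-1],[0,0,0,0.4,0.9,-0.6,-1],[0,0,0,0.4,0.9,-0.6,-1],[0,0,0,0.4,0.9,-0.6,-1],[0,0,0,0.4,0.9,-0.6,-1]]'|grep -E "ee_pos|ft_f"
$c '[[0,0,0,0,0.9,0,-1],[0,0,0,0,0.9,0,-1],[0,0,0,0,0.9,0,-1],[0,0,0,0,0.7,0,-1],[0,0,0,0,0,0,-1]]'|grep -E "ee_pos|ft_f"
python3 lat.py
python3 - <<'E'
from go import *
a=[]
for n,(x,y,w,h) in(("top",(340,205,100,120)),("side",(310,160,100,120))):
    c=capture(n);save(c,n+"9.png");k=cv2.resize(c["color"][...,::-1][y:y+h,x:x+w],(w*4,h*4),interpolation=cv2.INTER_CUBIC);a.append(k)
cv2.imwrite("pics/f.png",np.hstack(a))
E
```

```text
ee_pos: [0.6006, -0.3342, 0.3303]
ft_force: [0.9, -0.8, 0.5]
ee_pos: [0.6185, -0.4503, 0.3559]
ft_force: [-0.4, -0.6, -2.5]
ee_pos: [0.5671, -0.5391, 0.3499]
ft_force: [-0.7, -0.6, 0.3]
bar
-70 -25.5 23.5 mid -1.0
-55 -26.0 24.0 mid -1.0
-40 -25.5 24.5 mid -0.5
-25 -25.5 24.5 mid -0.5
-10 -25.5 24.5 mid -0.5
5 -25.5 24.5 mid -0.5
20 -25.5 24.5 mid -0.5
35 -26.0 24.5 mid -0.7
tile
-56 -25.0 25.0 mid 0.0
-48 -33.5 33.5 mid 0.0
-40 -33.5 33.5 mid 0.0
-32 -33.0 33.5 mid 0.3
-24 -33.0 33.0 mid 0.0
-16 -32.5 29.5 mid -1.5
-8 -32.0 29.5 mid -1.2
0 -26.0 29.5 mid 1.8
8 -7.0 30.0 mid 11.5
16 -20.5 -14.0 mid -17.2
```

View pics/f.png

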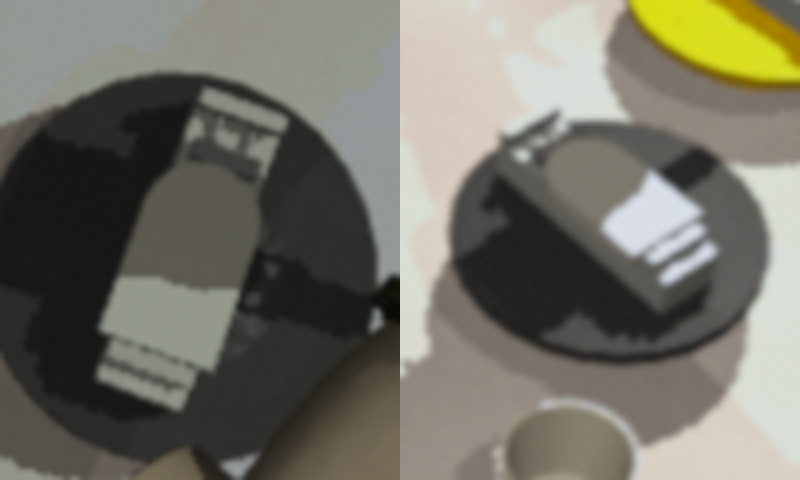

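The tile lies flat. Its square end, at top crop (100,332)–(215,372), is against the fixed stop, and its round end bears on the sprung stop. It is centred to about 0.6 mm and the gripper is clear, so I'll hand the job in.

```bash
python3 -c "
from bench import finish_job
print(finish_job())"
```

```text
the job is handed in; nothing more can be done
None
```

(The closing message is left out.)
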